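Hook the retractable rule on the record lip, draw it out and lock it

ROBOT

A 6-joint arm with a two-finger parallel gripper is mounted at the origin on the work surface. World frame = base frame: x ahead of the robot, y to its left, z up, the work surface at z = 0. Lengths are in m, angles in degrees, forces in N, time in s.
With the tool pointing down it reaches from about 0.35 to 1 m from the base axis. Payload 7.1 kg.
Tool frame: the origin (TCP) lies at the very end of the fingers, on their centre line; the grasp point (between the pads) lies manip.tcp_to_grasp behind it (manip.tcp_to_grasp is the distance from the TCP to the grasp point, in m); z points along the fingers, y is the direction in which the jaws open and shut (so a half turn about z gives the same grasp; the last joint's range is limited). The gripper opens to 85 mm and grips with 20 to 120 N. Pads are 22 mm wide; open, the fingers measure 114 mm over their backs; the gripper's body (76 mm by 85 mm) begins 54 mm behind the grasp point. The pads swing forward as they close: fully open they stand 13 mm farther back than shut.
Start: joints at [-70.703, 24.242, 93.386, -0, 62.372, -1.089], TCP at [0.218, -0.586, 0.199] pointing down, gripper open.
Joint ranges: [-172.04, 172.04], [-51.8, 120.97], [4.93, 147.93], [-75.15, 255.16], [6.16, 154.13], [-145.62, 145.62]. Speed limits (degrees/s): [136.94, 136.94, 172.46, 180, 180, 180].

INTERFACE

Orientations are given as a 3x3 rotation matrix whose columns are the frame's x, y, z axes.
In Python, from bench import manip, eyes gives the robot as it stands. The module is installed in compiled form; this text tells all that it offers.
- The arm moves only by the tool jog_arm, never from a script. Its argument "steps" is one flat list of numbers, 5 for each row, row after row: the gripper's target within -1 to 1 (shut at 1, half-way at 0, fully open at -1), then the shift along the tool's x, y, z in cm, then the turn about the tool's z in degrees. A call has 1 to 8 rows; each row shifts and turns the commanded pose from where the row before left it, along the tool's axes as they then stand; what a row does not reach is not made up. A row lasts 1/10 s, in which the tool goes at most 50 mm and 8.59 degrees, less where a joint would pass 70% of its speed; a pose out of reach is approached as far as the arm can. A call is refused whole if a number of a shift passes 5 or a number of a turn 8.59, either way. A call with a gripper value outside its range is refused whole. The fingers move at their own pace and stop on an object; the grip force is fixed at half the most. Time passes only in rows, so rows that do not move let the fingers close. It gives the time, the measured TCP pose, the force and the opening at its end, in the units of the state.
- manip.get_obs(): the state, without advancing time (a new reading comes with each control period).
- eyes.read_camera(name): name is "side" or "top" or "wrist"; returns a dict with "pixels" (400x640x3 uint8, red, green, blue), "depth" (400x640 float32, m along the optical axis (not along the pixel's ray), 0 where there is no reading), "fov_y" (degrees; the focal length in pixels is half the picture's height over the tangent of half this angle, whatever the lens; pixels are square), "cx", "cy" (the principal point, pixels), "rvec" (rotation vector, rad) and "tvec" (3), from world to camera coordinates, as OpenCV has them. Camera axes: x right, y down, z forward; pixel columns grow to the right and rows downward; lengths in m; the calibration is good to about 2 mm. A picture is of the moment at which its call begins.
- manip.close_job(): hands the job in, once; it reports no verdict.
The state is a dict: "t": time; "q": joint angles; "dq": joint speeds; "joint_torque": joint torques, N m; "tool_pos": TCP position; "tool_rot": TCP orientation; "contact_force": force on the tool from outside, world axes, zero at the start; "moment": the same for the moment, N m; "width": finger opening in m.
Only numpy, scipy, OpenCV 4.12 (cv2) and the standard library are available. Lean on these libraries where they do the work, as an engineer would, in place of code of your own. Each camera call takes 0.05 s, during which the arm holds its last target.

TASK

Measure off a space for the record row: hook the end of the orange retractable rule over the far side of the white-painted wooden lip screwed to the shelf, then draw the case straight back, square to the lip, until about 100 mm of yellow blade shows between case and hook, with the case sitting flat on the shelf. Then push the lock button on top of the case fully down, and leave the rule lying there, still hooked.

Things in the scene. Friction and masses are not known exactly. Their poses are not given: they have to be found in the camera images.
- case_mid (a point): Orange case of the retractable rule, loose, 0.4 to 0.6 kg, rubber sole. Point: middle of its main block, 30 mm above the sole; x towards the hook along the blade, z up. Main block 80 mm long (x), 36 wide (y; grip it here), 60 high; a lower nose (46 high) ends at x = +60, where the blade comes out. Set down on its sole, it stays put against the blade's spring.
- hook (a point): Steel hook on the rigid yellow blade: upright plate 22 mm wide, 3 thick, hanging 16 mm below the blade to 17 mm above sole level. Point: middle of its lower edge, side facing the case; axes as the case's. Blade in: 105 mm ahead of the case point (45 mm of blade shows); 100 mm showing: 160 mm ahead; limit 185. A spring draws it in with 0.8 N (in) to 1.4 N (out).
- lip_edge (a point): White-painted wooden lip, a straight strip fixed on the shelf, 12 mm thick, 180 long, 28 high, a screw head near each end. Point: middle of its upper edge on the side away from the robot; x points away from the robot, square to the lip, y along it, z up. Its near face is at x = -12 mm. The blade passes 5 mm above the lip when the case stands on the shelf.
- lock (a joint): Lock button on the case: round, black with a red spot, 20 mm across, pressed straight down. Its middle is at x = +18 mm, y = 0 from the case point; its top is 38 mm above that point while up. 0 = up, about 0.006 m = fully down (2 mm still proud). It needs about 3 N, stops hard, stays down and brakes the blade.
Things that resemble listed ones, but are neither listed nor needed, are in the scene too. What is shaped like the part that bears lip_edge but pink or turquoise is not meant.

How it is judged:
By the outcome, as a careful person would: the job done as asked, in the order asked, and still so for the second after the job is handed in, with the robot touching nothing.
It also fails if it takes over 45 s, if anything falls off the work surface, if the arm or the gripper's body presses on something with over 40 N, if the wrist force passes 120 N, or if a joint passes its speed limit or range.

## Working session

There is one attempt and no reset: what is moved stays moved. The work goes in short steps, Python scripts to look and compute and a tool call to move; the robot and the scene stay as the last step left them, time stands still between calls to the robot, and variables do not carry over. Pictures are saved under pics/ and viewed, and the job is handed in when it is done.

Besides the shell and the picture viewer there is one more tool, called after "Emit:" in YAML: its name, and indented under it one key for each argument. jog_arm: Moves the arm, as the interface text tells. Its arguments: {"type":"object","properties":{"steps":{"type":"array"}},"required":["steps"]}

```bash
mkdir -p pics; cat > h.py <<'E'
import numpy as np, cv2
from bench import manip, eyes
def cam(n):
    d=eyes.read_camera(n); R,_=cv2.Rodrigues(np.array(d["rvec"],float)); d["R"]=R; d["t"]=np.array(d["tvec"],float).ravel()
    d["f"]=200/np.tan(np.radians(d["fov_y"])/2); return d
def save(d,fn): cv2.imwrite("pics/"+fn,cv2.cvtColor(d["pixels"],cv2.COLOR_RGB2BGR))
def ray(d,u,v):
    r=d["R"].T@np.array([(u-d["cx"])/d["f"],(v-d["cy"])/d["f"],1]); return -d["R"].T@d["t"], r
def onz(d,u,v,z):
    c,r=ray(d,u,v); return c+r*(z-c[2])/r[2]
def proj(d,p):
    q=d["R"]@np.array(p)+d["t"]; return q[0]/q[2]*d["f"]+d["cx"], q[1]/q[2]*d["f"]+d["cy"]
def cloud(d):
    v,u=np.mgrid[0:400,0:640]; z=d["depth"]
    P=np.stack([(u-d["cx"])/d["f"]*z,(v-d["cy"])/d["f"]*z,z],-1)
    return (P-d["t"])@d["R"]
E
python3 - <<'E'
from h import *
print(manip.tcp_to_grasp, {k:np.round(v,3).tolist() for k,v in manip.get_obs().items()})
for n in ["side","top","wrist"]:
    d=cam(n); save(d,n+"0.png"); print(n,d["fov_y"],d["cx"],d["cy"],-d["R"].T@d["t"],(d["depth"]>0).mean())
E
```

```text
0.0187 {'t': 0.0, 'q': [-70.704, 24.285, 93.433, -0.0, 62.371, -1.09], 'dq': [-0.026, -0.057, 0.005, 0.025, 0.002, -0.073], 'joint_torque': [-0.001, -55.739, -28.175, 0.0, 0.007, 0.0], 'tool_pos': [0.218, -0.585, 0.198], 'tool_rot': [[0.937, 0.348, -0.001], [0.348, -0.937, 0.001], [0.0, -0.002, -1.0]], 'contact_force': [0.021, -0.256, -0.318], 'moment': [-0.01, 0.056, -0.046], 'width': 0.085}
side 49.62669120285794 318.70933549383835 198.4667435674476 [0.4195385 0.5267299 0.734803 ] 0.9961796875
top 55.619463134911385 322.9989682522827 200.1844241588385 [0.49519664 0.01523965 1.01032903] 0.9960703125
wrist 64.98913564601702 323.9186923171842 197.57531627310047 [ 0.29461233 -0.55741772  0.37357068] 0.99586328125
```

View pics/top0.png

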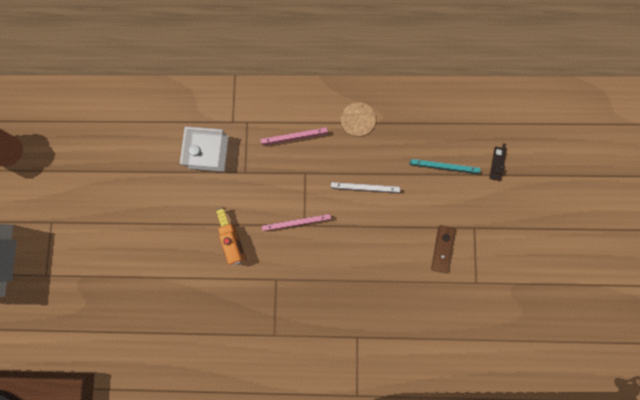

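View pics/side0.png

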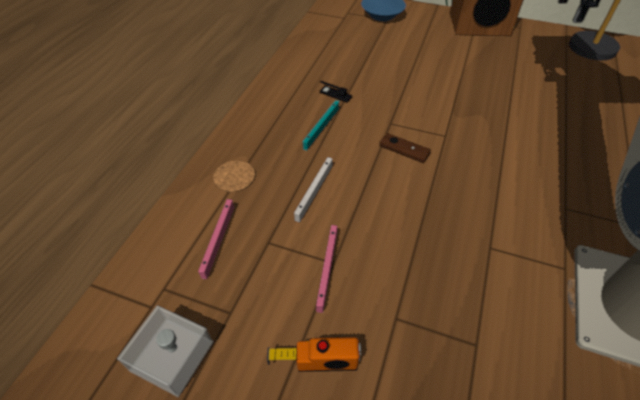

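View pics/wrist0.png

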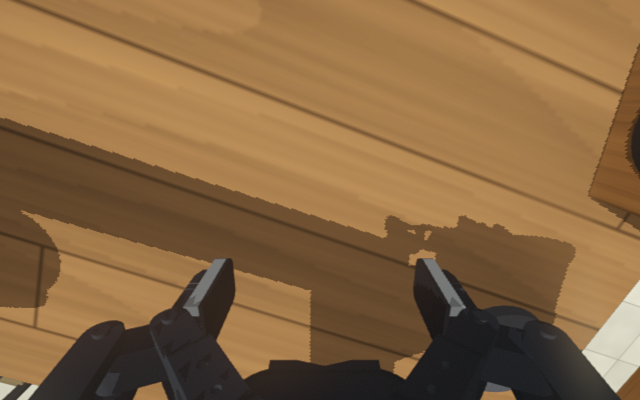

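Top view: orange rule at (230,240) with its hook end up at (222,210), white lip from (331,185) to (400,190), pink and turquoise decoys around it. Side view shows the same: rule at (325,353), lip (298,217)–(330,160). Next I measure both.

```bash
cat > meas.py <<'E'
from h import *
def masks(d):
    h=cv2.cvtColor(d["pixels"],cv2.COLOR_RGB2HSV); H,S,V=[h[...,i].astype(int) for i in range(3)]
    return dict(orange=(H>=8)&(H<18)&(S>200)&(V>170), yellow=(H>=22)&(H<35)&(S>170)&(V>120), white=(S<45)&(V>150), red=((H<6)|(H>174))&(S>180)&(V>110))
def comp(m,u,v,r=60):
    n,l,s,c=cv2.connectedComponentsWithStats(m.astype(np.uint8))
    k=[i for i in range(1,n) if np.hypot(*(c[i]-[u,v]))<r and s[i,4]>5]
    k.sort(key=lambda i:-s[i,4]); return (l==k[0]),s[k[0]],c[k[0]]
E
python3 - <<'E'
from meas import *
for n,pos in [("top",dict(orange=(230,243),yellow=(223,217),white=(366,188),red=(228,241))),("side",dict(orange=(330,353),yellow=(282,354),white=(315,190),red=(323,346)))]:
    d=cam(n); M=masks(d); P=cloud(d)
    for k,(u,v) in pos.items():
        try: m,s,c=comp(M[k],u,v,25)
        except Exception as e: print(n,k,e); continue
        pts=P[m&(d["depth"]>0)]
        print(n,k,s,c.round(1),"z",np.percentile(pts[:,2],[5,50,95]).round(4))
        ys,xs=np.nonzero(m); r=cv2.minAreaRect(np.stack([xs,ys],1).astype(np.float32)); b=cv2.boxPoints(r)
        z={"orange":.06,"yellow":.034,"white":.028,"red":.068}[k]
        print("  box",b.round(1).tolist(),"world@",z,[onz(d,*p,z)[:2].round(4).tolist() for p in b],"c",onz(d,*c,z).round(4))
        top=pts[pts[:,2]>np.percentile(pts[:,2],60)-.003]
        r=cv2.minAreaRect((top[:,:2]*1000).astype(np.float32)); print("  cloud",r, cv2.boxPoints(r).round(1).tolist())
    x0,y0,x1,y1=(195,195,265,275) if n=="top" else (250,310,380,390)
    cr=d["pixels"][y0:y1,x0:x1]; cv2.imwrite(f"pics/{n}_rule.png",cv2.resize(cr[...,::-1],None,fx=6,fy=6,interpolation=0)[:600,:800])
E
```

```text
top orange list index out of range
top yellow list index out of range
top white [331 182  69  10 343] [365.1 186.6] z [0.0004 0.0282 0.0312]
  box [[330.70001220703125, 186.8000030517578], [331.1000061035156, 181.8000030517578], [399.29998779296875, 186.39999389648438], [399.0, 191.3000030517578]] world@ 0.028 [[0.6525, 0.0234], [0.6657, 0.0227], [0.6554, -0.1554], [0.6423, -0.1544]] c [ 0.6539 -0.0664  0.028 ]
  cloud ((652.9373779296875, -65.65111541748047), (177.84915161132812, 11.979360580444336), 86.7074203491211) [[641.9000244140625, -154.10000610351562], [653.7999877929688, -154.8000030517578], [664.0, 22.799999237060547], [652.0999755859375, 23.5]]
top red list index out of range
side orange [310 340  47  19 664] [335.7 350. ] z [0.0578 0.0603 0.0623]
  box [[310.0, 340.0], [356.0, 340.0], [356.0, 358.0], [310.0, 358.0]] world@ 0.06 [[0.5314, 0.2766], [0.4624, 0.2512], [0.4539, 0.2787], [0.5211, 0.3034]] c [0.4876 0.2776 0.06  ]
  cloud ((492.634521484375, 277.0663757324219), (72.01900482177734, 29.519908905029297), 20.823375701904297) [[453.70001220703125, 278.1000061035156]
[... 1003 characters left out ...]
44824219), (130.20912170410156, 10.905320167541504), 86.5408706665039) [[645.7000122070312, -131.3000030517578], [656.5, -131.89999389648438], [664.4000244140625, -2.0], [653.5, -1.2999999523162842]]
side red [319 342   7   7  43] [322.1 345. ] z [0.0677 0.0695 0.0711]
  box [[319.0, 342.0], [325.0, 342.0], [325.0, 348.0], [319.0, 348.0]] world@ 0.068 [[0.5156, 0.2777], [0.5067, 0.2744], [0.5035, 0.2834], [0.5123, 0.2867]] c [0.5093 0.2806 0.068 ]
  cloud ((509.2689514160156, 281.2411804199219), (9.429204940795898, 10.34199333190918), 20.565717697143555) [[503.0, 284.3999938964844], [506.70001220703125, 274.70001220703125], [515.5, 278.1000061035156], [511.8999938964844, 287.70001220703125]]
```

View crops.

View pics/top_rule.png

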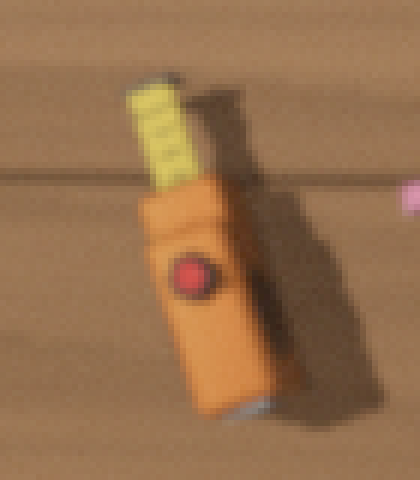

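View pics/side_rule.png

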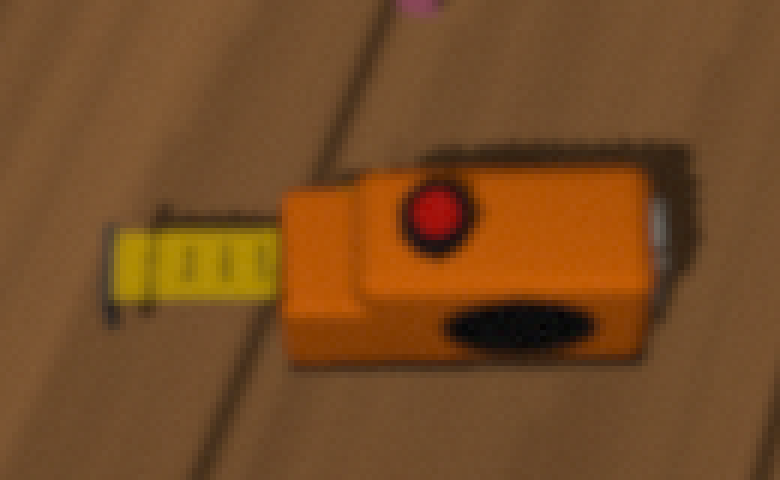

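```bash
python3 - <<'E'
from meas import *
d=cam("top"); P=cloud(d); h=cv2.cvtColor(d["pixels"],cv2.COLOR_RGB2HSV)
for u,v in [(230,250),(228,235),(223,217),(221,212),(227,241)]: print(u,v,h[v,u],P[v,u].round(4))
H,S,V=[h[...,i].astype(int) for i in range(3)]
sub=np.zeros((400,640),bool); sub[200:270,205:250]=1
for nm,z0,z1 in [("main",.054,.066),("nose",.042,.052),("blade",.030,.041)]:
    m=sub&(P[...,2]>z0)&(P[...,2]<z1)&(S>150); p=(P[m][:,:2]*1000).astype(np.float32); r=cv2.minAreaRect(p); print(nm,m.sum(),r,cv2.boxPoints(r).round(1).tolist())
d=cam("side"); P=cloud(d); h=cv2.cvtColor(d["pixels"],cv2.COLOR_RGB2HSV);S=h[...,1]
sub=np.zeros((400,640),bool); sub[325:380,260:370]=1
for nm,z0,z1 in [("main",.056,.064),("nose",.043,.05),("blade",.030,.041)]:
    m=sub&(P[...,2]>z0)&(P[...,2]<z1)&(S>150); p=(P[m][:,:2]*1000).astype(np.float32); r=cv2.minAreaRect(p); print(nm,m.sum(),r,cv2.boxPoints(r).round(1).tolist())
E
```

```text
230 250 [ 14 162 212] [0.4848 0.2725 0.0629]
228 235 [ 15 160 214] [0.5221 0.2798 0.0608]
223 217 [ 24 138 209] [0.5693 0.3027 0.0333]
221 212 [ 25 135 204] [0.5821 0.3081 0.035 ]
227 241 [  2 158 206] [0.5069 0.2789 0.0708]
main 358 ((491.5123291015625, 274.7431640625), (76.7605972290039, 34.94954299926758), 20.037992477416992) [[449.5, 278.0], [461.3999938964844, 245.1999969482422], [533.5999755859375, 271.5], [521.5999755859375, 304.29998779296875]]
nose 128 ((501.84808349609375, 275.9142761230469), (99.56090545654297, 32.95060348510742), 25.137094497680664) [[449.79998779296875, 269.70001220703125], [463.79998779296875, 239.89999389648438], [553.9000244140625, 282.1000061035156], [539.9000244140625, 312.0]]
blade 28 ((509.8216552734375, 266.6373596191406), (100.33293151855469, 21.154035568237305), 33.671302795410156) [[462.20001220703125, 247.60000610351562], [473.8999938964844, 230.0], [557.4000244140625, 285.6000061035156], [545.7000122070312, 303.29998779296875]]
main 923 ((492.5347900390625, 274.6835021972656), (77.56238555908203, 36.11793899536133), 20.553682327270508) [[449.8999938964844, 278.0], [462.6000061035156, 244.1999969482422], [535.2000122070312, 271.3999938964844], [522.5, 305.20001220703125]]
nose 336 ((501.03729248046875, 279.21343994140625), (100.96436309814453, 35.515869140625), 20.207937240600586) [[447.5, 278.3999938964844], [459.79998779296875, 245.10000610351562], [554.5, 280.0], [542.2999877929688, 313.29998779296875]]
blade 409 ((521.0852661132812, 294.4688720703125), (147.4326629638672, 28.470945358276367), 9.915729522705078) [[446.0, 295.79998779296875], [450.8999938964844, 267.79998779296875], [596.2000122070312, 293.1000061035156], [591.2000122070312, 321.20001220703125]]
```

Emit:
jog_arm:
  steps: [-1,4,-2.5,0,0,-1,4,-2.8,0,0,-1,4,-2.8,0,0,-1,4,-2.8,0,0,-1,4,-2.8,0,0,-1,4,-2.8,0,0,-1,4,-2.8,0,0,-1,4,-2.7,0,0]

```text
t: 1.15
tool_pos: [0.4419, -0.2664, 0.1993]
tool_rot: [[0.937, 0.348, 0.0], [0.348, -0.937, -0.0], [0.0, 0.0, -1.0]]
contact_force: [0.7, -0.1, -0.2]
width: 0.0854
```

Emit:
jog_arm:
  steps: [-1,2,-4,0,0,-1,2,-4,0,0,-1,2,-4,0,0,-1,2,-4,0,0,-1,2,-4,0,0,-1,2,-4,0,0,-1,2,-4,0,0,-1,2,-4,0,0]

```text
t: 1.95
tool_pos: [0.4796, 0.0894, 0.1993]
tool_rot: [[0.937, 0.348, 0.001], [0.348, -0.937, 0.0], [0.001, 0.0, -1.0]]
contact_force: [-0.0, -0.8, 0.3]
width: 0.0855
```

Emit:
jog_arm:
  steps: [-1,1.5,-3.4,0,0,-1,1.5,-3.4,0,0,-1,1.5,-3.4,0,0,-1,1.5,-3.4,0,0,-1,1.6,-3.35,0,0,-1,0,0,0,0]

```text
t: 2.55
tool_pos: [0.4923, 0.2768, 0.1993]
tool_rot: [[0.936, 0.352, 0.002], [0.352, -0.936, 0.002], [0.002, -0.001, -1.0]]
contact_force: [-0.4, 0.1, -0.5]
width: 0.0854
```

```bash
python3 - <<'E'
from h import *
d=cam("wrist"); save(d,"w1.png"); o=manip.get_obs(); print(o["tool_pos"],o["q"])
E
```

```text
[0.49170014 0.2746867  0.19889618] [2.79787627e+01 1.90831398e+01 1.01337752e+02 6.87622836e-04
 5.95623534e+01 9.74177508e+01]
```

View pics/w1.png

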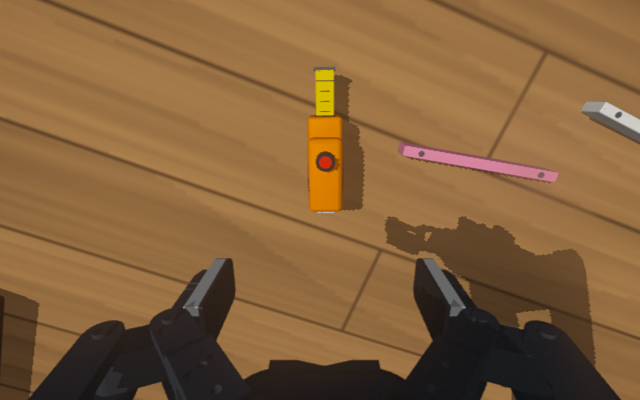

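Emit:
jog_arm:
  steps: [-1,0,0,4.5,0,-1,0,0,4.5,0,-1,0,0,4.5,0,-1,0,0,3,0,-1,0,0,1.5,0,-1,0,0,0.7,0,-1,0,0,0,0]

```text
t: 3.3
tool_pos: [0.492, 0.2725, 0.0122]
tool_rot: [[0.938, 0.348, -0.0], [0.348, -0.938, -0.0], [-0.0, 0.0, -1.0]]
contact_force: [-0.2, -0.0, 0.4]
width: 0.0856
```

```bash
python3 - <<'E'
from h import *
d=cam("side"); cv2.imwrite("pics/s2.png",cv2.resize(d["pixels"][280:400,220:420,::-1],None,fx=4,fy=4)); o=manip.get_obs(); print(o["tool_pos"],o["contact_force"])
E
```

```text
[0.49259944 0.27294228 0.01296106] [ 0.30256719  0.44137793 -0.02920975]
```

View pics/s2.png

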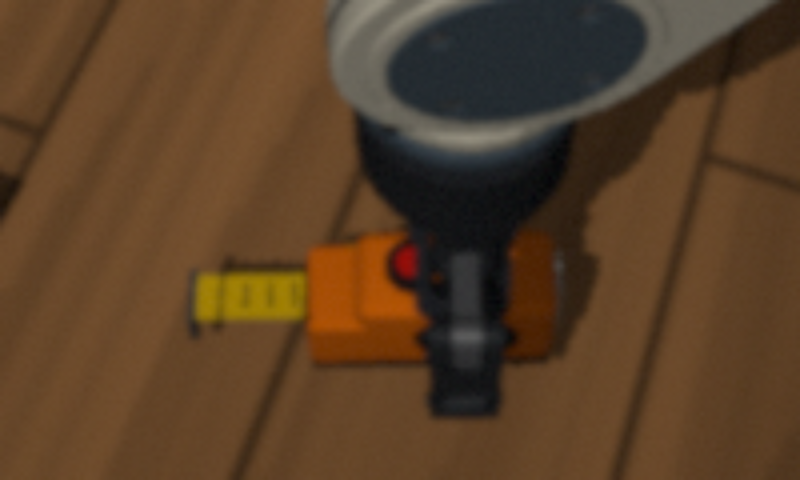

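The fingers straddle the main block, and the button at crop pixel (408,262) is clear of them. I'm closing now.

Emit:
jog_arm:
  steps: [1,0,0,0,0,1,0,0,0,0,1,0,0,0,0,1,0,0,0,0,1,0,0,0,0,1,0,0,0,0,1,0,0,0,0,1,0,0,0,0]

```text
t: 4.15
tool_pos: [0.4922, 0.2734, 0.0132]
tool_rot: [[0.937, 0.349, 0.001], [0.349, -0.937, 0.001], [0.001, -0.0, -1.0]]
contact_force: [-1.8, 1.3, 8.0]
width: 0.0347
```

Emit:
jog_arm:
  steps: [1,0,0,-1,0,1,0,0,-2,0,1,0,0,-3,0,1,0,0,-2,0,1,0,0,0,0]

```text
t: 4.65
tool_pos: [0.4932, 0.2737, 0.0947]
tool_rot: [[0.937, 0.348, 0.004], [0.348, -0.937, 0.002], [0.005, -0.001, -1.0]]
contact_force: [0.6, 0.3, -5.6]
width: 0.0343
```

```bash
python3 - <<'E'
from h import *
for n in ["side","top","wrist"]:
    d=cam(n); save(d,n+"3.png")
o=manip.get_obs(); print(o["tool_pos"],o["contact_force"],o["width"])
E
```

```text
[0.49074639 0.27238081 0.09102488] [ 0.18867785  0.51671469 -5.42410301] 0.03450971687854783
```

View pics/side3.png

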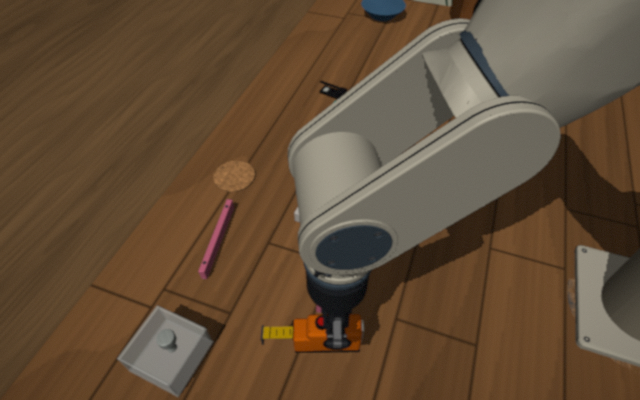

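View pics/wrist3.png

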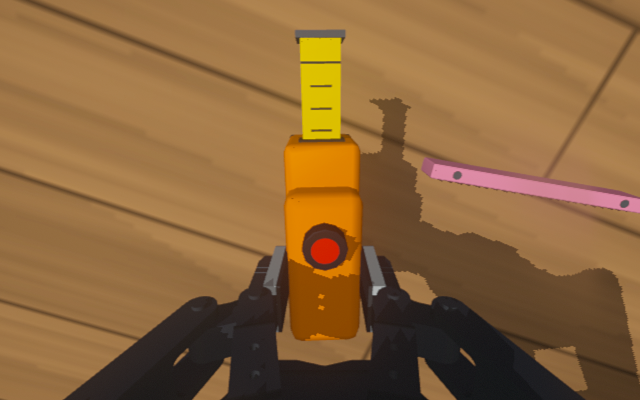

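The case is held level: in the wrist view the blade runs straight up from (322,140) to (320,35), and the load is 5.4 N. Now I turn and carry it to just past the lip.

Emit:
jog_arm:
  steps: [1,0,0,0,5,1,0,0,0,7,1,0,0,0,7,1,0,0,0,4.8,1,0.5,2,0,0,1,1,4,0,0,1,1,4,0,0,1,1,4,0,0]

```text
t: 5.6
tool_pos: [0.517, 0.1296, 0.0903]
tool_rot: [[0.998, -0.059, -0.003], [-0.059, -0.998, -0.001], [-0.003, 0.001, -1.0]]
contact_force: [2.3, -0.6, -5.0]
width: 0.0345
```

Emit:
jog_arm:
  steps: [1,1,4,0,0,1,1,4,0,0,1,1,4,0,0,1,1,3.5,0,0,1,1,2,0,0,1,1,1.4,0,0,1,0,0,0,0,1,0,0,0,0]

```text
t: 6.4
tool_pos: [0.5663, -0.0607, 0.091]
tool_rot: [[0.998, -0.06, -0.002], [-0.06, -0.998, 0.001], [-0.002, -0.0, -1.0]]
contact_force: [-0.4, 0.3, -4.8]
width: 0.0345
```

```bash
python3 - <<'E'
from h import *
for n in ["side","top","wrist"]:
    d=cam(n); save(d,n+"4.png")
    np.savez("c_"+n,**{k:d[k] for k in ["pixels","depth","R","t","f","cx","cy"]})
o=manip.get_obs(); print(o["tool_pos"],o["tool_rot"],o["contact_force"],o["width"])
E
```

```text
[ 0.56627321 -0.06002668  0.09157491] [[ 9.98299872e-01 -5.82721784e-02 -1.31071665e-03]
 [-5.82717910e-02 -9.98300700e-01  3.31844659e-04]
 [-1.32782666e-03 -2.54902674e-04 -9.99999086e-01]] [ 0.51733577 -0.65518003 -5.8020193 ] 0.03446847139890603
```

View pics/side4.png

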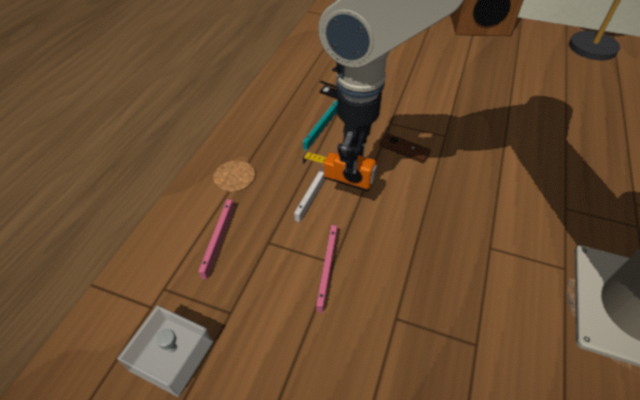

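View pics/wrist4.png

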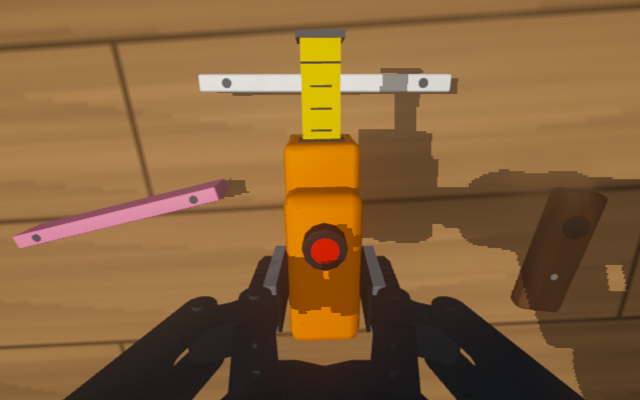

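View pics/top4.png

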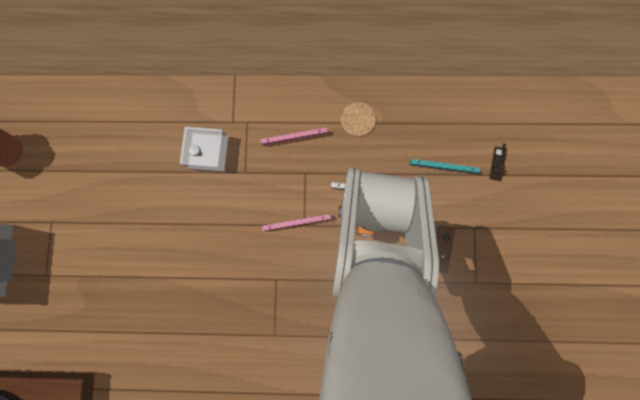

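```bash
python3 - <<'E'
from meas import *
d=dict(np.load("c_wrist.npz")); P=cloud(d); M=masks(d)
h=cv2.cvtColor(d["pixels"],cv2.COLOR_RGB2HSV)
w=(h[...,1]<70)&(P[...,2]>.022)&(P[...,2]<.034); w[:60]=0; w[110:]=0; w[:,:190]=0; w[:,470:]=0; w[:,285:360]=0
# far/near edges per column at z=.028
far=[];near=[]
for u in list(range(215,280,4))+list(range(365,440,4)):
    v=np.nonzero(w[:,u])[0]
    if len(v)>5:
        far.append(onz(d,u,v.min()-.5,.028)); near.append(onz(d,u,v.max()+.5,.028))
for nm,e in(("far",far),("near",near)):
    e=np.array(e); k=np.polyfit(e[:,1],e[:,0],1); print(nm,len(e),"x at y=-.066",np.polyval(k,-.066),"yaw",-np.degrees(np.arctan(k[0])))
ys,xs=np.nonzero(w); print("lip u",xs.min(),xs.max(),onz(d,xs.min(),83,.028),onz(d,xs.max(),83,.028))
y=M["yellow"]; pz=P[y][:,2]; zb=np.median(pz); print("blade z",zb,np.percentile(pz,[10,90]))
ys,xs=np.nonzero(y); print("blade rows",ys.min(),ys.max(), "cols at",[ (v,xs[ys==v].min(),xs[ys==v].max()) for v in range(45,135,20)])
for v in (45,130):
    u=xs[ys==v].mean(); print(onz(d,u,v,zb).round(4))
print("end",onz(d,321,ys.min()-.5,zb),"start",onz(d,321,ys.max()+.5,zb))
r=M["red"]; ys,xs=np.nonzero(r); print("red",xs.mean(),ys.mean(),np.median(P[r][:,2]),onz(d,xs.mean(),ys.mean(),.0787+.068))
E
```

```text
far 36 x at y=-.066 0.6603920451928168 yaw -3.3630612418487686
near 36 x at y=-.066 0.6483492398759086 yaw -3.36177747349541
lip u 198 450 [0.65939695 0.02406411 0.028     ] [ 0.64881379 -0.1554496   0.028     ]
blade z 0.11345056493884333 [0.11251079 0.11439622]
blade rows 37 139 cols at [(45, np.int64(300), np.int64(340)), (65, np.int64(300), np.int64(340)), (85, np.int64(302), np.int64(339)), (105, np.int64(302), np.int64(340)), (125, np.int64(302), np.int64(340))]
[ 0.6679 -0.0648  0.1135]
[ 0.631  -0.0629  0.1135]
end [ 0.67125665 -0.06541587  0.11345056] start [ 0.62648763 -0.06264327  0.11345056]
red 324.7020202020202 250.3939393939394 0.14718458428445497 [ 0.58422198 -0.06191668  0.1467    ]
```

The hook is 11 mm beyond the lip's far edge, 1 mm from the lip's middle, and yaw agrees to about 0.4°. Lowering.

Emit:
jog_arm:
  steps: [1,0,0,2,0,1,0,0,2.5,0,1,0,0,2,0,1,0,0,0.8,0,1,0,0,0.3,0,1,0,0,0.1,0,1,0,0,0,0]

```text
t: 7.25
tool_pos: [0.5677, -0.0611, 0.0159]
tool_rot: [[0.998, -0.059, 0.001], [-0.059, -0.998, -0.0], [0.001, 0.0, -1.0]]
contact_force: [-0.4, -0.6, -5.9]
width: 0.0346
```

```bash
python3 - <<'E'
from h import *
d=cam("wrist"); save(d,"w5.png"); P=cloud(d)
d2=cam("side"); cv2.imwrite("pics/s5.png",cv2.resize(d2["pixels"][100:240,260:420,::-1],None,fx=5,fy=4))
for _ in range(3):
    o=manip.get_obs(); print(o["tool_pos"],o["contact_force"])
E
```

```text
[ 0.56772382 -0.06120204  0.01595217] [-0.52384395 -0.23033382 -4.66735117]
[ 0.56772382 -0.06120204  0.01595217] [-0.52384395 -0.23033382 -4.66735117]
[ 0.56772382 -0.06120204  0.01595217] [-0.52384395 -0.23033382 -4.66735117]
```

View pics/w5.png

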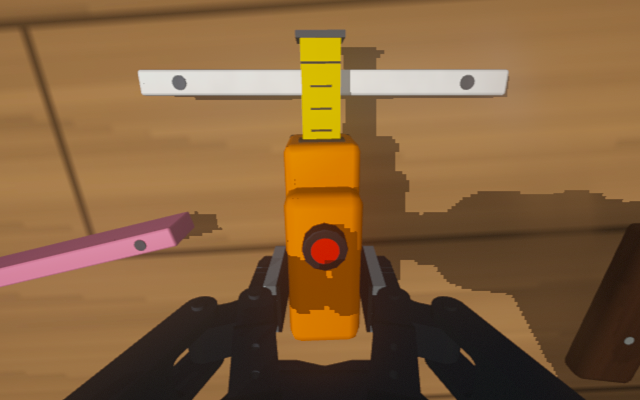

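View pics/s5.png

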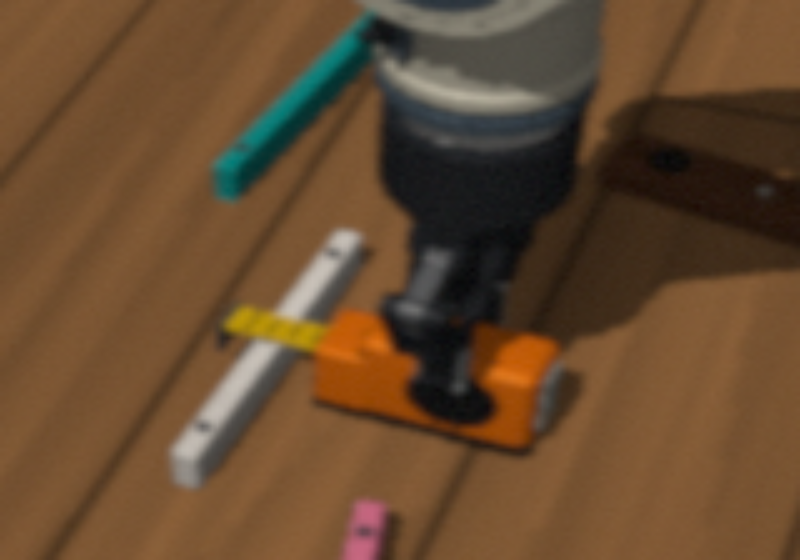

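Emit:
jog_arm:
  steps: [1,0,0,0.1,0,1,0,0,0.1,0,1,-0.5,0,0,0,1,-0.5,0,0,0,1,-0.5,0,0,0,1,-0.5,0,0,0,1,0,0,0,0]

```text
t: 8.05
tool_pos: [0.5463, -0.0599, 0.0133]
tool_rot: [[0.998, -0.06, -0.0], [-0.06, -0.998, 0.0], [-0.0, 0.0, -1.0]]
contact_force: [-1.5, -0.3, -1.7]
width: 0.0344
```

```bash
cat > blade.py <<'E'
from meas import *
import sys
tag=sys.argv[1]
d=cam("wrist"); save(d,f"w{tag}.png"); P=cloud(d); M=masks(d); y=M["yellow"]; y[200:]=0
zb=np.median(P[y][:,2]); ys,xs=np.nonzero(y); u=np.median(xs)
a=onz(d,u,ys.min()-.5,zb); b=onz(d,u,ys.max()+.5,zb); print("blade z",zb,"end",a,"start",b,"len",np.linalg.norm(a-b))
o=manip.get_obs(); print(o["t"],o["tool_pos"],o["contact_force"],o["width"])
E
python3 blade.py 6
```

```text
blade z 0.03585110651933712 end [ 0.66060511 -0.06598152  0.03585111] start [ 0.60672366 -0.06258727  0.03585111] len 0.05398825303551569
8.1 [ 0.54629538 -0.05995179  0.01323202] [-1.42836127  0.47097454  0.87080562] 0.034277750409802125
```

View pics/w6.png

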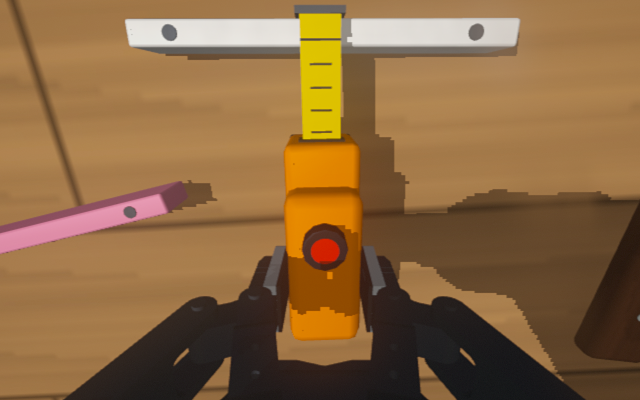

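It's hooked: the blade end stays at x = 0.6606, which is the lip's far edge, and 54 mm shows. I draw back 46 mm more.

Emit:
jog_arm:
  steps: [1,-0.6,0,0,0,1,-0.8,0,0,0,1,-0.8,0,0,0,1,-0.8,0,0,0,1,-0.8,0,0,0,1,-0.8,0,0,0,1,0,0,0,0,1,0,0,0,0]

```text
t: 8.9
tool_pos: [0.4996, -0.0571, 0.0132]
tool_rot: [[0.998, -0.059, -0.003], [-0.059, -0.998, 0.0], [-0.003, -0.0, -1.0]]
contact_force: [-2.7, -0.2, 6.9]
width: 0.0342
```

```bash
python3 blade.py 7; python3 - <<'E'
from meas import *
d=cam("side"); cv2.imwrite("pics/s7.png",cv2.resize(d["pixels"][100:240,260:420,::-1],None,fx=5,fy=4))
M=masks(d);P=cloud(d); y=M["yellow"]; y[:130]=0;y[220:]=0;y[:,:280]=0
p=P[y]; r=cv2.minAreaRect((p[:,:2]*1000).astype(np.float32)); print(r,cv2.boxPoints(r),np.median(p[:,2]))
E
```

```text
blade z 0.03578970121755211 end [ 0.61867332 -0.06299626  0.0357897 ] start [ 0.56006709 -0.05925357  0.0357897 ] len 0.05872561309585049
8.95 [ 0.49955919 -0.05710793  0.01316055] [-4.22608254 -0.66152633  8.87594592] 0.03497415616557022
((613.9280395507812, -61.265106201171875), (49.44644546508789, 96.14688110351562), 64.90755462646484) [[ 559.9069   -63.26808]
 [ 646.9799  -104.04205]
 [ 667.94916  -59.26213]
 [ 580.87616  -18.48816]] 0.036460931576311216
```

View pics/s7.png

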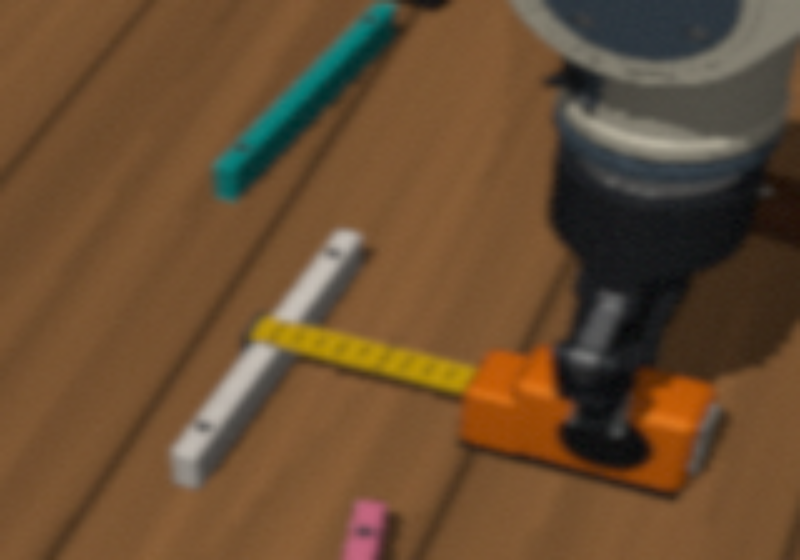

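View pics/w7.png

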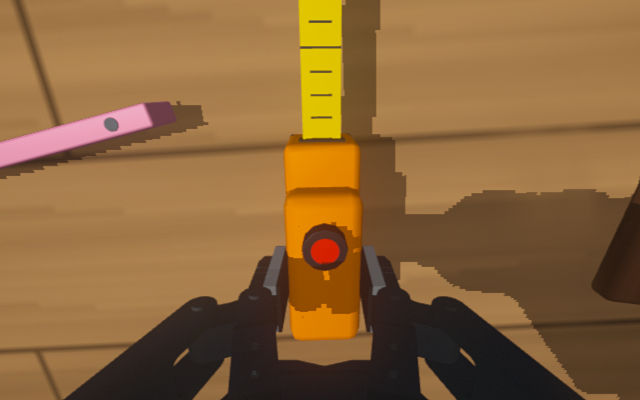

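The side view shows the hook behind the lip at (250,330) and the blade square to it. The case front is at x = 0.5601, so about 100.7 mm shows. The sole is pressing on the shelf, so I release.

Emit:
jog_arm:
  steps: [-1,0,0,0,0,-1,0,0,0,0,-1,0,0,0,0,-1,0,0,0,0,-1,0,0,0,0,-1,0,0,0,0,-1,0,0,0,0,-1,0,0,0,0]

```text
t: 9.8
tool_pos: [0.5011, -0.0572, 0.013]
tool_rot: [[0.998, -0.059, 0.0], [-0.059, -0.998, -0.0], [0.0, 0.0, -1.0]]
contact_force: [-0.4, -0.5, -0.5]
width: 0.0858
```

```bash
python3 blade.py 8
```

```text
blade z 0.03533658272954786 end [ 0.6203572  -0.06269778  0.03533658] start [ 0.56105005 -0.05884637  0.03533658] len 0.05943206983029136
9.85 [ 0.50113258 -0.05723904  0.01303499] [-0.61036009  0.25466962 -0.15665458] 0.08541919650228248
```

Emit:
jog_arm:
  steps: [-1,0,0,-1,0,-1,0,0,-3,0,-1,0,0,-4,0,-1,0,0,-2,0,1,0,0,-1,0,1,0,0,0,0,1,0,0,0,0,1,0,0,0,0]

```text
t: 10.65
tool_pos: [0.5001, -0.0571, 0.1218]
tool_rot: [[0.998, -0.06, -0.002], [-0.06, -0.998, 0.0], [-0.002, -0.0, -1.0]]
contact_force: [-0.1, 0.4, 0.7]
width: 0.0279
```

Emit:
jog_arm:
  steps: [1,0,0,0,0,1,0,0,0,0,1,0,0,0,0,1,0,0,0,0,1,0,0,0,0,1,0,0,0,0]

```text
t: 11.25
tool_pos: [0.5011, -0.0572, 0.123]
tool_rot: [[0.998, -0.06, 0.0], [-0.06, -0.998, 0.0], [0.0, -0.0, -1.0]]
contact_force: [-0.3, -0.1, 0.7]
width: -0.0002
```

```bash
python3 - <<'E'
from meas import *
d=cam("wrist"); save(d,"w9.png"); P=cloud(d); M=masks(d)
o=manip.get_obs(); print(o["t"],o["tool_pos"],o["tool_rot"][:,0],o["width"],o["contact_force"])
r=M["red"]; ys,xs=np.nonzero(r); print("red",len(xs),xs.mean(),ys.mean(),np.median(P[r][:,2]),onz(d,xs.mean(),ys.mean(),.068))
y=M["yellow"]; zb=np.median(P[y][:,2]); ys,xs=np.nonzero(y); print(ys.min(),ys.max())
for v in np.linspace(ys.min()+3,ys.max()-3,4).astype(int):
    print(onz(d,xs[ys==v].mean(),v,zb).round(4))
u=np.median(xs);print(zb,onz(d,u,ys.min()-.5,zb),onz(d,u,ys.max()+.5,zb))
o_=M["orange"]&(P[...,2]>.056)&(P[...,2]<.064); rr=cv2.minAreaRect((P[o_][:,:2]*1000).astype(np.float32)); print(rr)
E
```

```text
11.3 [ 0.50111424 -0.05721377  0.12304194] [ 9.98225748e-01 -5.95428830e-02  3.77609969e-05] 5.363322219948856e-05 [-0.39460824 -1.11680439 -0.76102203]
red 152 320.9078947368421 182.55263157894737 0.06859699790705337 [ 0.51807201 -0.05635654  0.068     ]
0 121
[ 0.6449 -0.0637  0.0353]
[ 0.6198 -0.0625  0.0353]
[ 0.5929 -0.0612  0.0353]
[ 0.5633 -0.059   0.0353]
0.035334304053042866 [ 0.64710281 -0.06425187  0.0353343 ] [ 0.56052117 -0.05880569  0.0353343 ]
((501.0551452636719, -54.69535446166992), (33.32919692993164, 77.44560241699219), 86.80046844482422)
```

View pics/w9.png

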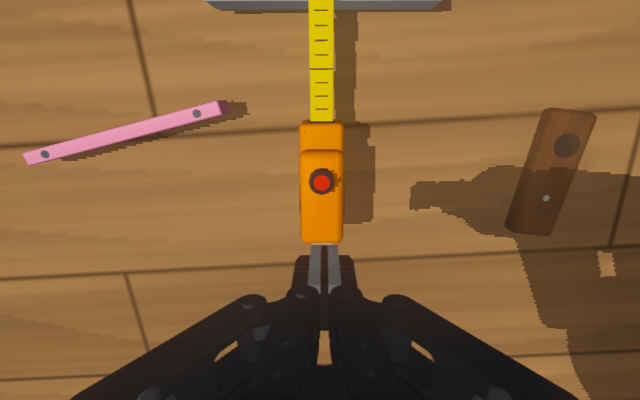

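The button is at (321,183), 17 mm ahead of the shut fingertips along tool x. I move over it and come down to just above.

Emit:
jog_arm:
  steps: [1,0.9,-0.05,0,0,1,0.85,0,0,0,1,0,0,2,0,1,0,0,2,0,1,0,0,0.8,0,1,0,0,0.2,0,1,0,0,0,0]

```text
t: 12.0
tool_pos: [0.519, -0.0578, 0.0731]
tool_rot: [[0.998, -0.06, -0.0], [-0.06, -0.998, 0.0], [-0.0, -0.0, -1.0]]
contact_force: [0.1, -0.6, -0.3]
width: -0.0003
```

```bash
python3 - <<'E'
from h import *
d=cam("wrist"); save(d,"w10.png"); o=manip.get_obs(); print(o["t"],o["tool_pos"],o["contact_force"])
E
```

```text
12.05 [ 0.51926167 -0.05783882  0.07351371] [-0.5649155  -0.25919858  0.06947227]
```

View pics/w10.png

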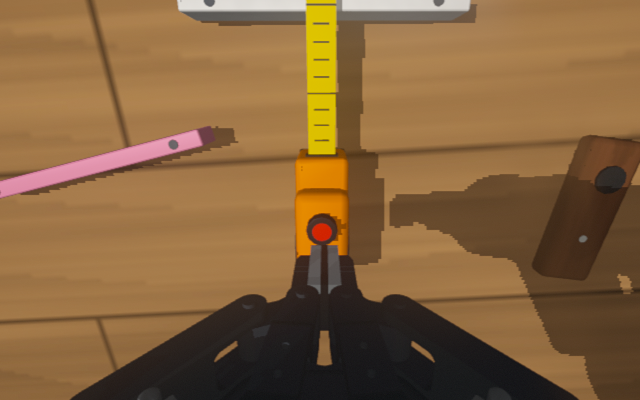

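```bash
python3 - <<'E'
from meas import *
d=cam("wrist"); o=manip.get_obs(); p=o["tool_pos"]; R=o["tool_rot"]
for a in (-.011,0,.011): print(a,proj(d,p+R[:,0]*a), "button-plane",proj(d,[p[0]+a,p[1],.068]))
M=masks(d); ys,xs=np.nonzero(M["red"]); print(xs.mean(),ys.mean(),ys.min(),ys.max(),onz(d,xs.mean(),ys.mean(),.068), -d["R"].T@d["t"])
P=cloud(d); 
for v in range(225,300,5): print(v,P[v,316].round(4),P[v,330].round(4))
E
```

```text
-0.011 (np.float64(323.2890933781751), np.float64(249.70443790479032)) button-plane (np.float64(324.3288453431192), np.float64(245.4486286074373))
0 (np.float64(323.2719768924127), np.float64(233.61172337342305)) button-plane (np.float64(323.28999520629156), np.float64(229.73968254719526))
0.011 (np.float64(323.2542236555125), np.float64(216.9203430627237)) button-plane (np.float64(322.2137860742609), np.float64(213.46581338620487))
321.46268656716416 232.01119402985074 223 240 [ 0.51784882 -0.05661747  0.068     ] [ 0.60108803 -0.06316201  0.24882672]
225 [ 0.5233 -0.0536  0.069 ] [ 0.5228 -0.0623  0.0691]
230 [ 0.52   -0.0533  0.0693] [ 0.5194 -0.0621  0.0691]
235 [ 0.5165 -0.0531  0.0692] [ 0.5157 -0.0619  0.0684]
240 [ 0.5123 -0.0528  0.0675] [ 0.512  -0.0617  0.0681]
245 [ 0.5305 -0.055   0.1102] [ 0.5301 -0.0619  0.1103]
250 [ 0.5308 -0.0552  0.116 ] [ 0.5298 -0.0618  0.1149]
255 [ 0.5309 -0.0553  0.121 ] [ 0.5306 -0.0617  0.1211]
260 [ 0.5305 -0.0554  0.1248] [ 0.5305 -0.0616  0.1255]
265 [ 0.5303 -0.0555  0.1288] [ 0.5296 -0.0615  0.1283]
270 [ 0.5311 -0.0557  0.1341] [ 0.5305 -0.0615  0.1337]
275 [ 0.5309 -0.0557  0.1376] [ 0.5305 -0.0614  0.1375]
280 [ 0.531  -0.0558  0.1414] [ 0.5298 -0.0613  0.1401]
285 [ 0.5305 -0.0558  0.144 ] [ 0.5294 -0.0613  0.143 ]
290 [ 0.5313 -0.056   0.1484] [ 0.5306 -0.0612  0.1479]
295 [ 0.5316 -0.0561  0.1519] [ 0.5312 -0.0612  0.1518]
```

```bash
python3 - <<'E'
from meas import *
d=cam("side"); cv2.imwrite("pics/s11.png",cv2.resize(d["pixels"][110:230,270:430,::-1],None,fx=5,fy=5,interpolation=cv2.INTER_CUBIC))
o=manip.get_obs();p=o["tool_pos"]; u,v=proj(d,p); print(u,v,(u-270)*5,(v-110)*5,o["width"])
P=cloud(d)
for dv in range(-30,12,3): 
    print(int(v)+dv, [P[int(v)+dv,int(u)+k].round(3).tolist() for k in(-2,0,2)])
E
```

```text
374.54824135741507 188.94455628567817 522.7412067870753 394.7227814283909 -0.0002864375586264189
158 [[0.523, -0.007, 0.207], [0.52, -0.01, 0.206], [0.522, -0.042, 0.175]]
161 [[0.522, -0.006, 0.201], [0.519, -0.013, 0.196], [0.516, -0.016, 0.194]]
164 [[0.42, 0.527, 0.735], [0.517, -0.001, 0.2], [0.513, -0.002, 0.201]]
167 [[0.519, 0.001, 0.195], [0.515, 0.004, 0.198], [0.512, -0.001, 0.195]]
170 [[0.521, -0.015, 0.17], [0.516, -0.007, 0.18], [0.512, -0.004, 0.184]]
173 [[0.526, -0.045, 0.131], [0.522, -0.045, 0.132], [0.519, -0.046, 0.133]]
176 [[0.526, -0.045, 0.123], [0.522, -0.048, 0.121], [0.518, -0.045, 0.125]]
179 [[0.544, -0.149, 0.002], [0.521, -0.047, 0.114], [0.517, -0.046, 0.117]]
182 [[0.542, -0.141, 0.001], [0.537, -0.141, 0.002], [0.533, -0.143, 0.001]]
185 [[0.539, -0.132, 0.001], [0.535, -0.133, 0.001], [0.531, -0.136, -0.0]]
188 [[0.526, -0.063, 0.069], [0.522, -0.064, 0.069], [0.518, -0.067, 0.068]]
191 [[0.523, -0.053, 0.071], [0.52, -0.056, 0.07], [0.516, -0.056, 0.07]]
194 [[0.521, -0.047, 0.07], [0.517, -0.049, 0.069], [0.514, -0.049, 0.07]]
197 [[0.52, -0.046, 0.062], [0.516, -0.047, 0.061], [0.513, -0.05, 0.06]]
```

View pics/s11.png

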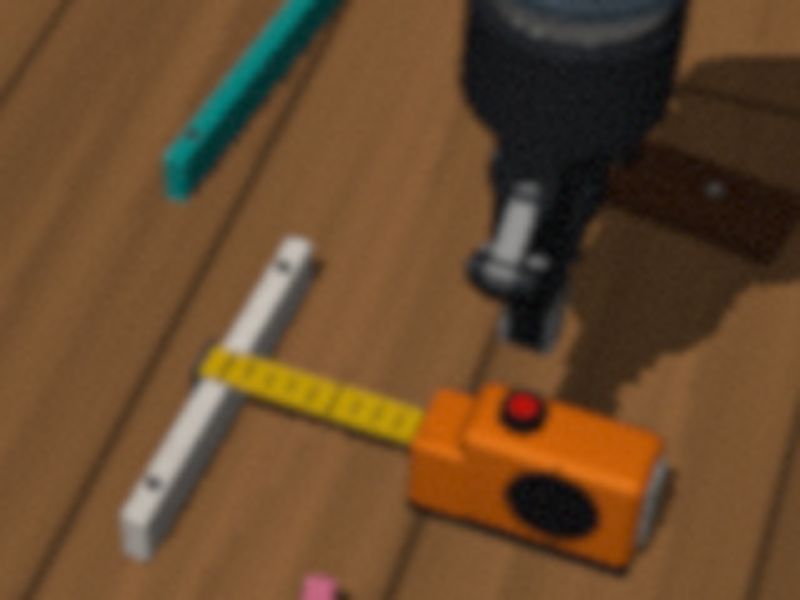

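The side view shows the fingertips clearly above the button (depth puts the tip near z ≈ 0.107, although the reported TCP is 0.0735). The stated TCP doesn't match what I see, so I come down in small, force-checked steps.

Emit:
jog_arm:
  steps: [1,0,0,0.2,0,1,0,0,0.2,0,1,0,0,0.1,0,1,0,0,0,0]

```text
t: 12.55
tool_pos: [0.5185, -0.0578, 0.0679]
tool_rot: [[0.998, -0.06, -0.0], [-0.06, -0.998, 0.0], [-0.0, -0.0, -1.0]]
contact_force: [1.1, -0.3, -0.3]
width: 0.0001
```

Emit:
jog_arm:
  steps: [1,0,0,0.1,0,1,0,0,0.1,0,1,0,0,0,0]

```text
t: 12.85
tool_pos: [0.5185, -0.0578, 0.0659]
tool_rot: [[0.998, -0.06, -0.0], [-0.06, -0.998, 0.0], [-0.0, -0.0, -1.0]]
contact_force: [-0.4, 1.1, -0.2]
width: 0.0001
```

Emit:
jog_arm:
  steps: [1,0,0,0.2,0,1,0,0,0.2,0,1,0,0,0.2,0,1,0,0,0,0]

```text
t: 13.25
tool_pos: [0.5183, -0.0577, 0.0596]
tool_rot: [[0.998, -0.06, -0.001], [-0.06, -0.998, 0.0], [-0.001, -0.0, -1.0]]
contact_force: [1.9, -0.3, 0.1]
width: -0.0001
```

Emit:
jog_arm:
  steps: [1,0,0,0.2,0,1,0,0,0.2,0,1,0,0,0.2,0,1,0,0,0,0]

```text
t: 13.65
tool_pos: [0.5184, -0.0577, 0.0537]
tool_rot: [[0.998, -0.06, -0.001], [-0.06, -0.998, 0.0], [-0.001, -0.0, -1.0]]
contact_force: [-1.4, -1.0, 0.3]
width: 0.0001
```

```bash
python3 - <<'E'
from meas import *
d=cam("side"); cv2.imwrite("pics/s12.png",cv2.resize(d["pixels"][110:230,270:430,::-1],None,fx=5,fy=5,interpolation=cv2.INTER_CUBIC))
d=cam("wrist"); save(d,"w12.png"); P=cloud(d); print([P[v,318].round(3).tolist() for v in range(228,270,4)])
o=manip.get_obs();print(o["tool_pos"],o["contact_force"])
E
```

```text
[[0.528, -0.055, 0.066], [0.526, -0.055, 0.068], [0.524, -0.055, 0.069], [0.522, -0.055, 0.069], [0.519, -0.055, 0.069], [0.529, -0.056, 0.093], [0.53, -0.056, 0.098], [0.53, -0.056, 0.102], [0.53, -0.056, 0.106], [0.53, -0.056, 0.108], [0.53, -0.056, 0.112]]
[ 0.51857065 -0.05776021  0.05395553] [0.27141231 0.64547447 0.34706889]
```

View pics/s12.png

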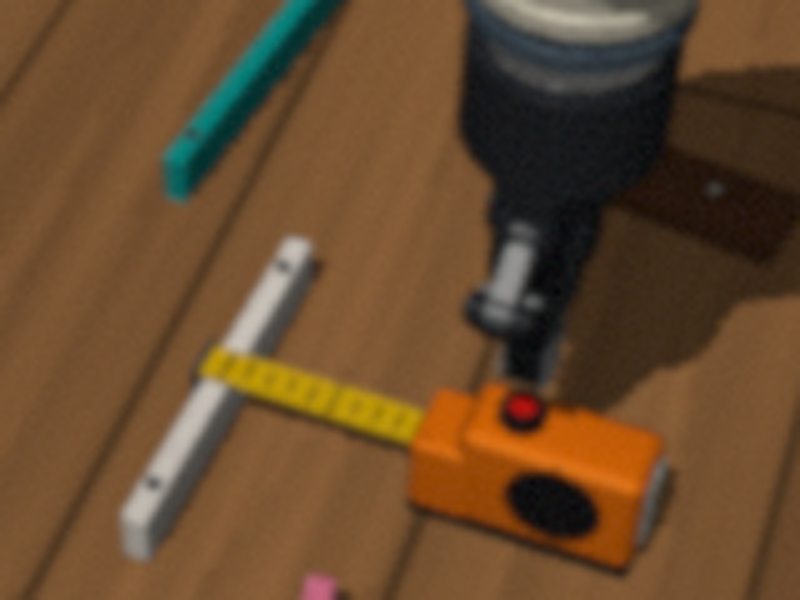

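View pics/w12.png

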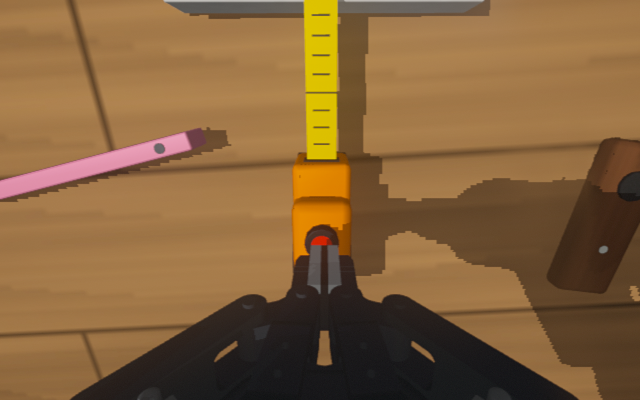

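The tips are now about 22 mm above the button and centred on it. I keep going down.

Emit:
jog_arm:
  steps: [1,0,0,0.4,0,1,0,0,0.4,0,1,0,0,0.4,0,1,0,0,0.3,0,1,0,0,0.2,0,1,0,0,0,0]

```text
t: 14.35
tool_pos: [0.5184, -0.0577, 0.0366]
tool_rot: [[0.998, -0.06, -0.001], [-0.06, -0.998, 0.0], [-0.001, -0.0, -1.0]]
contact_force: [0.1, 0.7, 0.4]
width: -0.0003
```

Emit:
jog_arm:
  steps: [1,0,0,0.1,0,1,0,0,0.1,0,1,0,0,0.1,0,1,0,0,0.1,0,1,0,0,0,0]

```text
t: 14.85
tool_pos: [0.5188, -0.0578, 0.0331]
tool_rot: [[0.998, -0.06, 0.0], [-0.06, -0.998, -0.0], [0.0, 0.0, -1.0]]
contact_force: [0.5, 0.2, 1.7]
width: -0.0001
```

Contact begins at TCP z ≈ 0.033 with 1.7 N. Pressing on in 1 mm steps.

Emit:
jog_arm:
  steps: [1,0,0,0.1,0,1,0,0,0.1,0,1,0,0,0.1,0,1,0,0,0.1,0,1,0,0,0,0]

```text
t: 15.35
tool_pos: [0.5188, -0.0578, 0.0299]
tool_rot: [[0.998, -0.06, 0.0], [-0.06, -0.998, -0.0], [0.0, 0.0, -1.0]]
contact_force: [-3.4, 0.4, 14.3]
width: 0.0001
```

Emit:
jog_arm:
  steps: [1,0,0,0.1,0,1,0,0,0,0]

```text
t: 15.55
tool_pos: [0.5188, -0.0578, 0.0297]
tool_rot: [[0.998, -0.059, 0.0], [-0.059, -0.998, -0.0], [0.0, 0.0, -1.0]]
contact_force: [-6.7, 1.1, 24.3]
width: -0.0
```

Emit:
jog_arm:
  steps: [1,0,0,0.1,0,1,0,0,0,0]

```text
t: 15.75
tool_pos: [0.5188, -0.0578, 0.0296]
tool_rot: [[0.998, -0.059, 0.001], [-0.059, -0.998, -0.0], [0.001, 0.0, -1.0]]
contact_force: [-10.4, 1.1, 35.9]
width: 0.0001
```

The force climbs about 10 N per commanded mm with no more travel, so it's at the hard stop. I back off straight up and check.

Emit:
jog_arm:
  steps: [1,0,0,-0.2,0,1,0,0,-0.4,0,1,0,0,-2,0,1,0,0,-4,0,1,0,0,-4,0,1,0,0,0,0]

```text
t: 16.35
tool_pos: [0.5221, -0.0582, 0.1376]
tool_rot: [[0.998, -0.06, 0.009], [-0.06, -0.998, -0.001], [0.009, 0.001, -1.0]]
contact_force: [0.8, 1.0, 0.2]
width: -0.0003
```

```bash
cat > chk.py <<'E'
from meas import *
import sys
d=cam("wrist"); save(d,f"w{sys.argv[1]}.png"); P=cloud(d); M=masks(d)
d2=cam("side"); cv2.imwrite(f"pics/s{sys.argv[1]}.png",cv2.resize(d2["pixels"][110:230,270:430,::-1],None,fx=5,fy=5,interpolation=cv2.INTER_CUBIC))
P2=cloud(d2);M2=masks(d2)
o=manip.get_obs(); print(o["t"],o["tool_pos"],o["contact_force"])
r=M["red"];ys,xs=np.nonzero(r); print("red z",np.median(P[r][:,2]),onz(d,xs.mean(),ys.mean(),.062))
r=M2["red"]; r[:150]=0; r[220:]=0; print("side red z",np.median(P2[r][:,2]),r.sum())
for D,p,m,lo,hi in(("w",P,M,.056,.0615),("s",P2,M2,.056,.064)):
    q=m["orange"]&(p[...,2]>lo)&(p[...,2]<hi)
    if q.sum()>50: print(D,"case top z",np.median(p[q][:,2]),cv2.minAreaRect((p[q][:,:2]*1000).astype(np.float32)))
y=M["yellow"]; zb=np.median(P[y][:,2]); ys,xs=np.nonzero(y); u=np.median(xs); print(ys.min(),zb,onz(d,u,ys.min()-.5,zb),onz(d,u,ys.max()+.5,zb))
y=M2["yellow"]; y[:150]=0;y[225:]=0;y[:,:290]=0;y[:,400:]=0
n,l,s,c=cv2.connectedComponentsWithStats(y.astype(np.uint8)); k=1+np.argmax(s[1:,4]); q=P2[(l==k)]; q=q[abs(q[:,2]-.0355)<.004]
rr=cv2.minAreaRect((q[:,:2]*1000).astype(np.float32)); print("side blade",rr)
E
python3 chk.py 13
```

```text
16.45 [ 0.51904785 -0.05782589  0.13356901] [-0.04956507  0.3219079  -0.03032787]
red z 0.06305724328959272 [ 0.51826988 -0.05628638  0.062     ]
side red z 0.0636618404280825 22
w case top z 0.059800683325259826 ((502.59454345703125, -54.66643142700195), (33.36870574951172, 74.03948211669922), 86.64543914794922)
s case top z 0.06056166362340741 ((503.20098876953125, -52.91410446166992), (33.200496673583984, 76.48834991455078), 86.83006286621094)
18 0.035306404515928334 [ 0.66049845 -0.06469033  0.0353064 ] [ 0.56043286 -0.05840545  0.0353064 ]
side blade ((613.1956176757812, -61.63397979736328), (21.219924926757812, 97.23492431640625), 86.89271545410156)
```

View pics/s13.png

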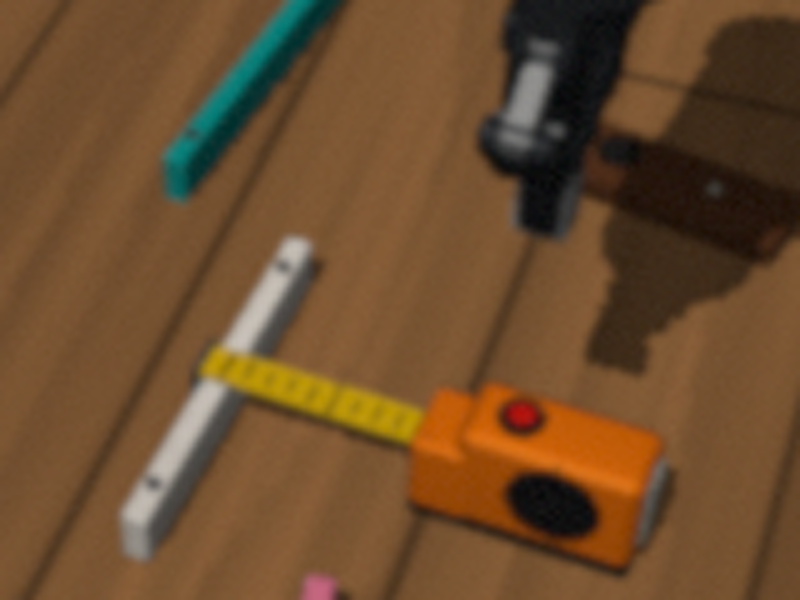

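View pics/w13.png

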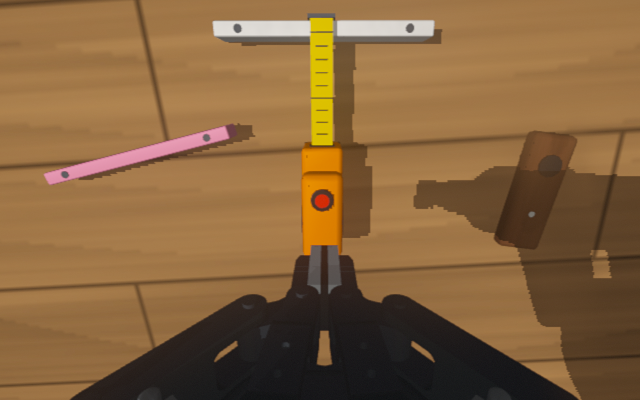

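Button: its top was 68.6 mm (wrist) and 69.5 mm (side), and is now 63.1 and 63.7 mm, a drop of about 5.5–5.8 mm. Blade: 100.3 mm shows from (321,145) to (321,18), with the hook behind the lip. The case top is level at 60 mm, the yaw matches the lip, and the arm is clear. Handing in.

```bash
python3 -c "
from bench import manip
print(manip.close_job())"
```

```text
the job is handed in; nothing more can be done
None
```

I hooked the orange rule over the far side of the white lip, drew the case straight back and released it flat on the shelf. I then pressed the lock button to its hard stop and moved the arm clear. The job was handed in at about 16.5 s; no verdict is reported.

**Last checks:**
- **Blade:** about 100.3 mm shows, and its end sits at the lip's far edge (x = 0.6605 m against 0.6604 m).
- **Case:** the top is level at about 60 mm. Its yaw is within about 0.3° of square to the lip in both views.
- **Lock button:** its top dropped about 5.5 mm in the wrist view and 5.8 mm in the side view, against 6 mm nominal, and it stayed down. The press peaked at 36 N at the stop.

**One disagreement:** the shut fingertips looked, and touched the button, about 35 mm higher than the stated tool point. Because of that, I came down on the button in small, force-checked steps.

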